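# Lift the tall capacitor out of its block with tongs

## Task

First swing the bench magnifier aside, so that no part of its head is over the drilled wooden block any more. Then take the spring tongs by their black grips, close their jaws on the tall capacitor standing in the block and lift it out: touch the capacitor only with the tongs and leave the two small capacitors standing in their pockets. Finish while holding it: keep the tongs squeezed on the capacitor, upright and still, at least 10 cm above the bench.

Things in the scene. Friction and masses are not known exactly. Their poses are not given: they have to be found in the camera images.
- magnifier_pivot (a point): fixed point on the vertical post of the bench magnifier, 190 mm above the bench: the vertical axis about which the magnifier's arm swings. The post (16 mm thick, cap up to 240 mm above the bench) stands on a round grey foot 112 mm across, behind the wooden block as seen from the robot
- magnifier_arm (a joint): angle of the magnifier's arm about its post (rad, range -1.7 to 1.7). 0: the arm points from the post along the foot's own -x (roughly towards the robot) with the lens over the wooden block; positive swings the head to the robot's right (-y), negative to its left. Stiff swivel (about 0.2 N m): it stays where it is left, and it may be swung to either side
- lens (a point): centre of the magnifier's round white lens head (108 mm across, 20 mm thick), 160 mm from the post axis, 190 mm above the bench
- magnifier_grip (a point): middle of the black grip of the lens head, a round bar 14 mm thick and 46 mm long that sticks out level from the head, directly away from the post; this point lies 242 mm from the post axis, 190 mm above the bench. It can be pinched from above across its 14 mm
- kit_block: fixed drilled wooden block, 36 x 120 x 14 mm (own x, y, z); origin at the centre of its underside, z up. Three round pockets, 21 mm wide and 7 mm deep, in a row along its own y at y = -42, 0 and 42 mm; its own +x side faces away from the robot
- tall_cap: the tall capacitor: upright cylinder, 18 mm thick and 32 mm tall, about 20 g, standing loosely in one of the three pockets (any of them); origin at the centre of its underside (7 mm above the bench), z up along its axis
- cap_middle (a point): point on the axis of the tall capacitor at half its height, 16 mm above its underside
- small_cap_a: small capacitor, upright cylinder 13 mm thick and 21 mm tall in another pocket; origin at the centre of its underside, z up; to be left standing
- small_cap_b: a second small capacitor, same as the first, in the remaining pocket; to be left standing
- tongs: spring tongs of steel strip, 180 mm long, about 85 g, lying on the bench on the edges of their two 16 mm high arms, jaws roughly away from the robot. Origin midway between the two black grips at the underside (where they balance); own +x along the tongs to the jaws, z up. The frame belongs to the arm at +y and turns with it (up to 4 degrees) when the tongs are squeezed on the capacitor
- tongs_grip (a point): point midway between the two black grips at rest, 8 mm above the tongs' underside (belongs to the +y arm). Each grip is 42 mm long and 16 mm high; at rest the two measure about 43 mm over their outer faces. Taken from above with the fingers closing along the tongs' own y
- tip_a (a point): middle of the jaw on the tongs' +y arm, 95 mm ahead (+x) of the grips and 8 mm above the underside. Jaws are 10 mm high and 20 mm long with shallow V faces; at rest they stand about 37 mm apart inside (at their lips) and 49 mm outside
- tip_b (a point): middle of the jaw on the tongs' -y arm, like tip_a; the point halfway between tip_a and tip_b is the middle of the jaws at any opening
- tongs_jaw (a joint): how far the tongs are squeezed (rad): 0 open at rest, 0.25 shut, about 0.14 on the 18 mm capacitor (grips then about 10 mm closer together). The spring resists with about 5.5 N at the grips before the tongs begin to close and about 9 N when they reach the capacitor; 20 N at the grips holds it with about 5 N
- side_cutter: pair of side cutters with orange handles, 44 x 121 x 11 mm, lying on the bench at the side of the block where the tongs do not lie (which side is which varies); origin at the centre of its underside

How it is judged:
By the outcome, as a careful person would: the job done as asked, in the order asked, and still so for the second after the job is handed in, while the arm keeps its last pose, push and grip.
It also fails if it takes over 64 s, if anything falls off the work surface, if the arm or the gripper's body presses on something with over 40 N, if the wrist force passes 120 N, or if a joint passes its speed limit or range.

## Robot

A 7-joint arm with a two-finger parallel gripper is mounted at the origin on a cart in front of the work surface, level with it; the furniture and walls round the work are solid. World frame = base frame: x ahead of the robot, y to its left, z up, the work surface at z = 0. Lengths are in m, angles in rad, forces in N, time in s.
With the tool pointing down it reaches from about 0.4 to 0.85 m from the base axis. Payload 10.4 kg.
Tool frame: the origin (TCP) lies midway between the tips of the shut fingers; the grasp point (between the pads) lies 19 mm behind it; z points along the fingers, y is the line along which they close (so a half turn about z gives the same grasp; the last joint's range is limited). The gripper opens to 85 mm and grips with 20 to 120 N. Pads are 22 mm wide; open, the fingers measure 114 mm over their backs; the gripper's body (76 mm by 85 mm) begins 54 mm behind the grasp point. The pads swing forward as they close: fully open they stand 13 mm farther back than shut.
Start: joints at [1.247, 0.332, -0.065, 1.46, 0.022, 1.35, -0.088], TCP at [0.185, -0.597, 0.231] pointing down, gripper open.
Joint ranges: [-2.6, 2.6], [-0.5, 2.12], [-1.47, 1.34], [0.16, 2.42], [-1.27, 4.41], [0.06, 2.06], [-2.6, 2.6]. Speed limits (rad/s): [2.22, 2.22, 2.79, 2.79, 3.14, 3.14, 3.14].

## Interface

Orientations are given as a unit quaternion [w, x, y, z].
In Python, from rig import get_obs, read_camera, close_job gives the robot as it stands. The module is installed in compiled form; this text tells all that it offers.
- The arm moves only by the shell command python3 -m jog 'ROWS'. ROWS is JSON, a list of rows, each a list of 7 numbers: the opening, from 0 (shut) to 1 (fully open), then the shift along the tool's x, y, z in m, then the turn, a rotation vector about the tool's x, y, z in degrees. A call has 1 to 10 rows; each row is the pose to reach, as a shift and turn from the pose commanded when the call began, along the tool's axes at that moment; what a row does not reach only later rows make up. A row lasts 1/8 s, in which the tool goes at most 62.5 mm and 10.7 degrees, less where a joint would pass 70% of its speed; a pose out of reach is approached as far as the arm can. A call with a gripper value outside its range is refused whole. The fingers move at their own pace and stop on an object; the grip force is fixed at half the most. Time passes only in rows, so rows that repeat a pose let the fingers close. It gives the time, the measured TCP pose, the force, the opening and the grip force at its end, in the units of the state.
- get_obs(): the state, without advancing time (a new reading comes with each control period).
- read_camera(name): name is "scene" or "top" or "wrist"; returns a dict with "img" (480x640x3 uint8, red, green, blue), "z_map" (480x640 float32, m along the optical axis (not along the pixel's ray), 0 where there is no reading), "K" (3x3 intrinsics, pixels), "view" (4x4, takes a point from world to camera coordinates); the wrist camera has in their place "tool_from_camera" (4x4, takes a point from camera to tool coordinates, whose origin is the TCP and whose axes are the flange's). Camera axes: x right, y down, z forward; pixel columns grow to the right and rows downward; lengths in m; the calibration is good to about 2 mm. The wrist camera is an equidistant fisheye: a pixel r from the principal point sees the ray r / f radians off the axis. A picture is of the moment at which its call begins: read the wrist's pose just before it.
- close_job(): hands the job in; it is judged then, once.
The state is a dict: "clock": time; "q": joint angles; "joint_vel": joint speeds; "effort": joint torques, N m; "ee_pos": TCP position; "tool_rot": TCP orientation; "wrist_force": force on the tool from outside, world axes, zero at the start; "wrist_torque": the same for the moment, N m; "finger_gap": finger opening in m; "grasp_force": force on a finger pad.
Only numpy, scipy, OpenCV 4.12 (cv2) and the standard library are available. Lean on these libraries where they do the work, as an engineer would, in place of code of your own. Each camera call takes 0.05 s, during which the arm holds its last target. There are 200 camera calls.

## Working session

There is one attempt and no reset: what is moved stays moved. The work goes in short steps, Python scripts to look and compute and a shell command to move; the robot and the scene stay as the last step left them, time stands still between calls to the robot, and variables do not carry over. Pictures are saved under pics/ and viewed, at most 10 in all, crops included, and the job is handed in when it is done.

```bash
mkdir -p pics; cat > h.py <<'E'
import numpy as np,cv2
from rig import get_obs,read_camera
from scipy.spatial.transform import Rotation as R
def rot(o=None):
    o=o or get_obs(); q=o["tool_rot"]; return R.from_quat([q[1],q[2],q[3],q[0]])
def world(c):
    z=c["z_map"]; v,u=np.mgrid[:480,:640]; K=c["K"]
    p=np.stack([(u-K[0,2])/K[0,0]*z,(v-K[1,2])/K[1,1]*z,z,np.ones_like(z)],-1)
    w=p@np.linalg.inv(c["view"]).T
    w[z==0]=np.nan
    return w[...,:3]
def save(n,im): cv2.imwrite(f"pics/{n}.png",im[...,::-1])
E
python3 - <<'E'
from h import *
o=get_obs();print(o)
for n in("top","scene"):
    c=read_camera(n);save(n+"1",c["img"]);np.savez(n+"1.npz",**c);print(n,c["K"].tolist(),np.linalg.inv(c["view"]).round(3).tolist(),(c["z_map"]==0).mean())
E
```

```text
{'clock': 0.0, 'q': array([ 1.2474612 ,  0.33287296, -0.06467625,  1.46097349,  0.02162228,
        1.34992693, -0.08848239]), 'joint_vel': array([-2.34525096e-03,  1.41292655e-03,  8.98504387e-04,  1.24973415e-03,
        5.73775302e-06,  1.41374794e-04, -3.42968620e-04]), 'effort': array([-4.69215945e-05, -6.25453091e+01,  4.91329946e-02, -3.91603553e+01,
        1.61587849e-02,  1.00898783e-02,  3.39737778e-05]), 'ee_pos': array([ 0.1849934 , -0.59657725,  0.23049986]), 'tool_rot': array([-7.24772544e-04,  9.88714183e-01,  1.49812258e-01, -1.60769691e-04]), 'wrist_force': array([-0.43299616,  0.16632145,  0.04432786]), 'wrist_torque': array([-0.02555808, -0.02395082, -0.02667808]), 'grasp_force': 0.0, 'finger_gap': 0.08530507159364502}
top [[598.6941454336412, 0.0, 317.5744504845714], [0.0, 598.6941454336412, 239.74480296124347], [0.0, 0.0, 1.0]] [[-0.278, -0.936, 0.218, 0.268], [-0.961, 0.27, -0.065, 0.079], [0.002, -0.228, -0.974, 1.411], [0.0, 0.0, 0.0, 1.0]] 0.004208984375
scene [[585.4774803721574, 0.0, 311.3162211595879], [0.0, 585.4774803721574, 239.6402541606949], [0.0, 0.0, 1.0]] [[-0.611, -0.554, 0.565, -0.117], [-0.791, 0.438, -0.427, 0.482], [-0.011, -0.708, -0.706, 0.966], [0.0, 0.0, 0.0, 1.0]] 0.010592447916666666
```

View pics/top1.png

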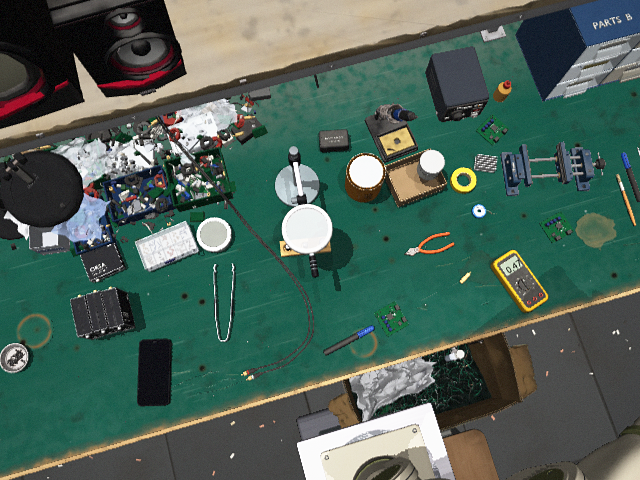

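View pics/scene1.png

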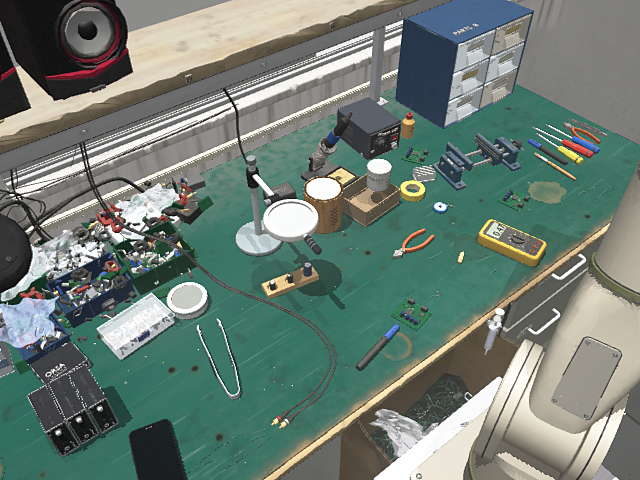

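The top view shows the lens at (307,228), its grip at (314,265), the post at (294,155), and the tongs at (217-233, 265-340). In the scene view the block is at (290,280) with a tall cap at about (308,268). Next I'll measure with depth and zoomed crops.

```bash
python3 - <<'E'
from h import *
a=dict(np.load("top1.npz"));b=dict(np.load("scene1.npz"))
wa,wb=world(a),world(b)
for n,w,pts in(("top",wa,[(314,265),(315,272),(307,228),(294,152),(217,268),(233,268),(223,338),(214,330),(290,253),(325,253)]),("scene",wb,[(312,243),(291,218),(251,160),(308,268),(290,277),(274,284),(199,330),(222,325),(236,394)])):
    for u,v in pts: print(n,u,v,w[v,u].round(4))
# lens points at z .17-.21
for n,w in(("top",wa),("scene",wb)):
    m=(w[...,2]>.175)&(w[...,2]<.21)&(w[...,0]>.3)&(w[...,0]<.85)&(abs(w[...,1])<.3)
    p=w[m];print(n,m.sum(),p.min(0),p.max(0))
x=cv2.resize(a["img"][240:360,180:350],None,fx=4,fy=4,interpolation=cv2.INTER_CUBIC)[:,:400]
y=cv2.resize(b["img"][250:400,180:330],None,fx=3.2,fy=3.2,interpolation=cv2.INTER_CUBIC)[:,:400]
y2=cv2.resize(b["img"][250:305,255:325],None,fx=5.7,fy=5.7,interpolation=cv2.INTER_CUBIC)
save("c1",np.hstack([x[:480,:300],y]) if 1 else 0)
E
```

```text
top 314 265 [0.4908 0.0194 0.1982]
top 315 272 [0.4765 0.0213 0.1961]
top 307 228 [0.5722 0.0113 0.1912]
top 294 152 [ 0.7262 -0.005   0.2356]
top 217 268 [ 0.5852  0.2352 -0.0031]
top 233 268 [0.5702 0.1966 0.0171]
top 223 338 [ 0.4198  0.2615 -0.0011]
top 214 330 [ 0.4438  0.2774 -0.0024]
top 290 253 [0.5702 0.0572 0.0057]
top 325 253 [ 5.481e-01 -2.390e-02 -2.000e-04]
scene 312 243 [0.4912 0.0213 0.1967]
scene 291 218 [0.5693 0.0121 0.1977]
scene 251 160 [ 7.219e-01 -7.000e-04  2.405e-01]
scene 308 268 [ 0.5624 -0.0209  0.0379]
scene 290 277 [0.5719 0.0204 0.0293]
scene 274 284 [0.5802 0.0565 0.0249]
scene 199 330 [0.5832 0.2389 0.0125]
scene 222 325 [0.5725 0.193  0.0023]
scene 236 394 [0.4128 0.2591 0.0176]
top 2649 [ 0.46805536 -0.28003385  0.17540654] [0.77847138 0.06582178 0.20992332]
scene 2600 [ 0.46728818 -0.28166662  0.17503457] [0.77947187 0.06567964 0.2099536 ]
```

View pics/c1.png

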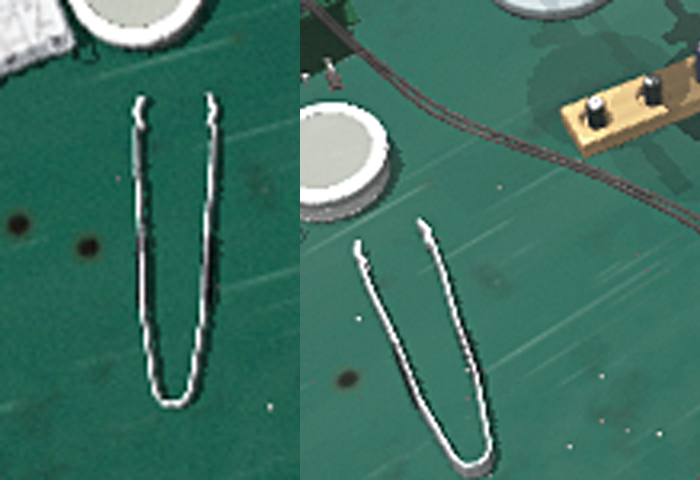

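The crop shows the open tongs with their jaws at the upper ends and the bend at the bottom. The block carries three caps, and the tall one is at its −y end. Both views agree on the heights: grip top 0.197, tall cap top 0.038. I'll refine these numbers and check the sweep area.

```bash
cat >> h.py <<'E'
def to(p,yaw=None,o=None):
    "shift in tool axes and turn about tool z to bring TCP to p with closing (y) line at given yaw of tool x (deg, mod 180)"
    o=o or get_obs(); r=rot(o); s=r.inv().apply(np.array(p)-o["ee_pos"])
    X=r.as_matrix()[:,0]; y0=np.degrees(np.arctan2(X[1],X[0]))
    t=None
    if yaw is not None:
        d=(yaw-y0+90)%180-90
        Rt=R.from_euler("z",y0+d,degrees=True)*R.from_euler("x",180,degrees=True)
        t=(r.inv()*Rt).as_rotvec(degrees=True).round(2)
    print("yaw",y0.round(2),"shift",s.round(4),"turn",t)
E
python3 - <<'E'
from h import *
a=dict(np.load("top1.npz"));b=dict(np.load("scene1.npz"))
for n,c in(("top",a),("scene",b)):
    w=world(c);im=c["img"].astype(int)
    def sel(lo,hi,ex=True):
        return w[(w[...,0]>lo[0])&(w[...,0]<hi[0])&(w[...,1]>lo[1])&(w[...,1]<hi[1])&(w[...,2]>lo[2])&(w[...,2]<hi[2])&ex]
    g=sel((.45,-.03,.17),(.505,.06,.21));print(n,"bar",g.mean(0).round(4),g.min(0).round(3),g.max(0).round(3))
    white=im.min(2)>150
    l=sel((.5,-.06,.17),(.65,.08,.21));print("lens",l.min(0).round(4),l.max(0).round(4))
    s=sel((.68,-.06,.21),(.78,.05,.26));print("post",len(s),s.mean(0).round(4),s.min(0).round(3),s.max(0).round(3))
    # right-hand obstacles
    o=sel((.45,-.33,.10),(1.0,-.07,.5)); 
    if len(o): print("obst right",len(o),o.min(0).round(3),o.max(0).round(3))
    for d in(.27,.32): 
        q=o[np.hypot(o[:,0]-.725,o[:,1])<d]; print(d,q[q[:,2]>.12].round(2)[::40].tolist() if len(q) else 0)
    t=sel((.4,.15,.004),(.62,.31,.03),im.min(2)>110);print("tongs",len(t))
    for x in np.arange(.40,.62,.02):
        k=t[abs(t[:,0]-x)<.01]; 
        if len(k): print(round(x,2),k[:,1].min().round(4),k[:,1].max().round(4))
to([.47,.075,.29],0);to([.47,.075,.172],0)
E
```

```text
top bar [0.4866 0.0214 0.1943] [0.468 0.013 0.187] [0.505 0.029 0.201]
lens [ 0.5006 -0.0414  0.1813] [0.6496 0.0658 0.2078]
post 95 [ 0.7284 -0.004   0.2313] [ 0.716 -0.014  0.21 ] [0.74  0.006 0.243]
obst right 9797 [ 0.639 -0.33   0.1  ] [ 0.953 -0.07   0.423]
0.27 [[0.95, -0.07, 0.41], [0.93, -0.14, 0.41], [0.94, -0.1, 0.42], [0.92, -0.17, 0.42], [0.93, -0.12, 0.41], [0.91, -0.19, 0.42], [0.92, -0.14, 0.42], [0.94, -0.08, 0.42], [0.92, -0.15, 0.42], [0.93, -0.09, 0.42], [0.91, -0.17, 0.42], [0.93, -0.1, 0.42], [0.91, -0.17, 0.42], [0.92, -0.11, 0.42], [0.9, -0.18, 0.42], [0.92, -0.11, 0.41], [0.9, -0.18, 0.42], [0.92, -0.11, 0.41], [0.9, -0.18, 0.42], [0.92, -0.12, 0.41], [0.9, -0.19, 0.41], [0.91, -0.11, 0.42], [0.89, -0.19, 0.42], [0.91, -0.11, 0.42], [0.89, -0.18, 0.41], [0.91, -0.1, 0.41], [0.89, -0.17, 0.42], [0.91, -0.1, 0.41], [0.89, -0.17, 0.41], [0.91, -0.09, 0.41], [0.89, -0.16, 0.41], [0.91, -0.08, 0.42], [0.89, -0.15, 0.42], [0.87, -0.22, 0.41], [0.89, -0.14, 0.41], [0.88, -0.21, 0.41], [0.9, -0.13, 0.41], [0.87, -0.2, 0.42], [0.9, -0.11, 0.41], [0.88, -0.18, 0.41], [
[... 11785 characters left out ...]
0.38], [0.82, -0.09, 0.37], [0.82, -0.11, 0.36], [0.83, -0.07, 0.37], [0.82, -0.11, 0.36], [0.82, -0.08, 0.36], [0.99, -0.1, 0.24], [0.73, -0.27, 0.23], [0.75, -0.27, 0.21], [0.74, -0.27, 0.2], [0.75, -0.28, 0.19], [0.75, -0.27, 0.18], [0.76, -0.27, 0.17], [0.77, -0.26, 0.16], [0.77, -0.27, 0.15], [0.78, -0.26, 0.14], [0.78, -0.26, 0.13]]
tongs 298
0.42 0.2451 0.2697
0.44 0.2357 0.2692
0.46 0.2284 0.2675
0.48 0.2222 0.2653
0.5 0.2166 0.2611
0.52 0.2082 0.256
0.54 0.203 0.2528
0.56 0.1968 0.2493
0.58 0.1952 0.2443
0.6 0.2347 0.2379
yaw 17.23 shift [ 0.4711 -0.5571 -0.0587] turn [-7.000e-02  1.000e-02  1.723e+01]
yaw 17.23 shift [ 0.4711 -0.557   0.0593] turn [-7.000e-02  1.000e-02  1.723e+01]
```

Everything is consistent: post (0.728,-0.004), grip (0.486,0.022,0.194), and tongs yaw about -13° with the grips near (0.490,0.240). A soldering iron at (0.74,-0.27) limits a swing to the right, so I'll push the grip about 1 rad with shut fingers and stop before reaching it.

```bash
python3 -m jog '[[0,0.471,-0.557,-0.059,0,0,17.2],[0,0.471,-0.557,-0.059,0,0,17.2],[0,0.471,-0.557,-0.059,0,0,17.2],[0,0.471,-0.557,-0.059,0,0,17.2],[0,0.471,-0.557,-0.059,0,0,17.2],[0,0.471,-0.557,-0.059,0,0,17.2],[0,0.471,-0.557,-0.059,0,0,17.2],[0,0.471,-0.557,-0.059,0,0,17.2],[0,0.471,-0.557,-0.059,0,0,17.2],[0,0.471,-0.557,-0.059,0,0,17.2]]'
python3 - <<'E'
from h import *
to([.47,.075,.29],0)
E
```

```text
clock: 1.35
ee_pos: [0.4287, -0.0215, 0.2818]
tool_rot: [0.0, 1.0, 0.0, 0.0]
wrist_force: [0.6, -0.8, -0.5]
finger_gap: 0.0003
grasp_force: 0.0
yaw 0.02 shift [ 0.0414 -0.0965 -0.0082] turn [ 0.03 -0.02  0.02]
```

```bash
python3 -m jog '[[0,0.041,-0.097,-0.008,0,0,0],[0,0.041,-0.097,-0.008,0,0,0],[0,0.041,-0.097,0.05,0,0,0],[0,0.041,-0.097,0.11,0,0,0],[0,0.041,-0.097,0.11,0,0,0],[0,0.041,-0.097,0.11,0,0,0]]'
```

```text
clock: 2.1
ee_pos: [0.4704, 0.0739, 0.1738]
tool_rot: [-0.0, 1.0, 0.0, 0.001]
wrist_force: [-0.7, 0.2, 0.3]
finger_gap: -0.0003
grasp_force: 0.0
```

```bash
python3 -m jog '[[0,0.007,0.03,0,0,0,0],[0,0.008,0.057,0,0,0,0],[0,0.008,0.088,0,0,0,0],[0,0.01,0.119,0,0,0,0],[0,0.018,0.149,0,0,0,0],[0,0.028,0.179,0,0,0,0],[0,0.043,0.207,0,0,0,0],[0,0.06,0.233,0,0,0,0],[0,0.078,0.252,0,0,0,0],[0,0.096,0.27,0,0,0,0]]'
python3 - <<'E'
from h import *
a=read_camera("top");w=world(a);save("top2",a["img"])
m=(w[...,2]>.18)&(w[...,2]<.205)&(w[...,0]>.45)&(w[...,0]<.74)&(w[...,1]>-.27)&(w[...,1]<.1)
p=w[m&(a["img"].min(2)>150)];print(len(p),p.min(0),p.max(0))
to([.565,-.15,.29],-13)
E
```

```text
clock: 3.35
ee_pos: [0.5673, -0.1978, 0.1751]
tool_rot: [0.001, 1.0, -0.0, 0.002]
wrist_force: [-0.1, 1.5, 1.0]
finger_gap: -0.0
grasp_force: 0.5
1954 [ 0.58333574 -0.18600385  0.18309818] [ 0.72235429 -0.01462105  0.20498587]
yaw -0.16 shift [-0.0031 -0.0503 -0.1154] turn [ 0.09 -0.28 12.84]
```

View pics/top2.png

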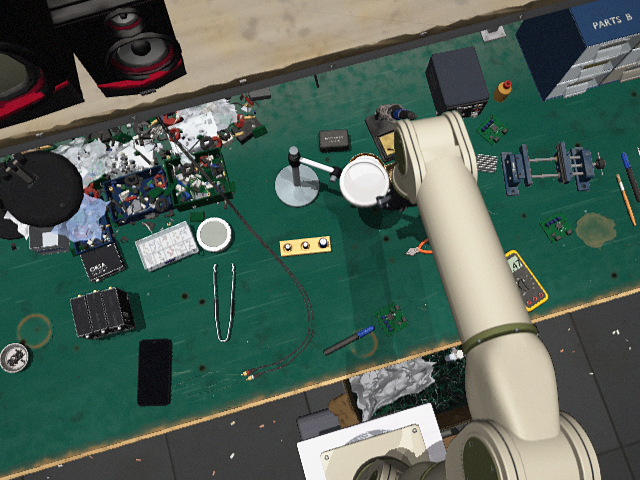

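The lens head is now at (365,183), clear of the block at (280-330, 245). Next: back off, rise, and head for the tongs. I'll measure the caps and tongs from this image as well.

```bash
python3 -m jog '[[0.7,-0.025,-0.017,0,0,0,0],[0.7,-0.025,-0.017,-0.06,0,0,0],[0.7,-0.025,-0.04,-0.115,0,0,0],[0.7,-0.05,-0.1,-0.115,0,0,6],[0.7,-0.08,-0.16,-0.115,0,0,13],[0.7,-0.08,-0.22,-0.115,0,0,13],[0.7,-0.08,-0.28,-0.115,0,0,13],[0.7,-0.08,-0.34,-0.115,0,0,13],[0.7,-0.08,-0.4,-0.115,0,0,13],[0.7,-0.08,-0.438,-0.1,0,0,13]]'
python3 - <<'E'
from h import *
for n in ("top","scene"):
    c=read_camera(n);w=world(c);im=c["img"].astype(int)
    m=(w[...,0]>.52)&(w[...,0]<.63)&(w[...,1]>-.06)&(w[...,1]<.1)
    b=w[m&(w[...,2]>.01)&(w[...,2]<.018)&(im[...,0]>im[...,2]+40)]
    print(n,len(b)); r=cv2.minAreaRect((b[:,:2]*1000).astype(np.float32));print("block",r)
    for lo,hi in((.032,.045),(.023,.031)):
        p=w[m&(w[...,2]>lo)&(w[...,2]<hi)];
        for k in (p[p[:,1]<-.005],p[(p[:,1]>=-.005)&(p[:,1]<.04)],p[p[:,1]>.04]):
            if len(k): print(lo,len(k),k.mean(0).round(4),k.min(0).round(4),k.max(0).round(4))
o=get_obs();print(o["ee_pos"],o["tool_rot"]);c=read_camera("wrist");save("w1",c["img"]);np.savez("w1.npz",**c);print(c["K"].tolist(),c["tool_from_camera"].round(3).tolist())
to([.49,.2405,.1],-13.2,o)
E
```

```text
clock: 4.65
ee_pos: [0.4858, 0.2452, 0.2756]
tool_rot: [-0.002, 0.994, -0.112, 0.003]
wrist_force: [0.3, -1.0, -0.4]
finger_gap: 0.0594
grasp_force: 0.0
top 455
block ((576.2532348632812, 18.481033325195312), (119.88409423828125, 36.699562072753906), 80.09228515625)
0.032 46 [ 0.5691 -0.0232  0.0377] [ 0.5611 -0.032   0.0328] [ 0.5786 -0.0144  0.0427]
0.023 4 [ 0.5617 -0.0219  0.0268] [ 0.5612 -0.0275  0.0249] [ 0.5625 -0.0154  0.0308]
0.023 19 [0.5769 0.017  0.0264] [0.5711 0.0023 0.0234] [0.5826 0.0221 0.0294]
0.023 14 [0.5846 0.0604 0.0265] [0.5802 0.0546 0.0235] [0.59   0.065  0.0307]
scene 504
block ((577.4210815429688, 17.731597900390625), (120.87830352783203, 42.35270309448242), 79.78289794921875)
0.032 57 [ 0.5686 -0.0235  0.0387] [ 0.561  -0.0333  0.0331] [ 0.5817 -0.015   0.0441]
0.032 1 [0.5731 0.0167 0.0321] [0.5731 0.0167 0.0321] [0.5731 0.0167 0.0321]
0.023 22 [ 0.5656 -0.0216  0.0275] [ 0.5603 -0.0312  0.0242] [ 0.5781 -0.0144  0.03  ]
0.023 23 [0.5769 0.0172 0.0281] [0.5723 0.0111 0.024 ] [0.5829 0.0222 0.0301]
0.023 31 [0.5834 0.0597 0.0278] [0.5761 0.0538 0.0242] [0.5912 0.0653 0.0307]
[0.48394621 0.24631242 0.27330374] [-1.33245286e-03  9.93941967e-01 -1.09897169e-01  4.51578990e-04]
[[371.64829954431775, 0.0, 309.69787219984573], [0.0, 371.64829954431775, 240.68033071696408], [0.0, 0.0, 1.0]] [[-0.001, -0.964, -0.265, 0.068], [1.0, -0.001, -0.001, -0.0], [0.001, -0.265, 0.964, -0.143], [0.0, 0.0, 0.0, 1.0]]
yaw -12.62 shift [0.0071 0.0048 0.1733] turn [-0.16 -0.03  0.58]
```

View pics/w1.png

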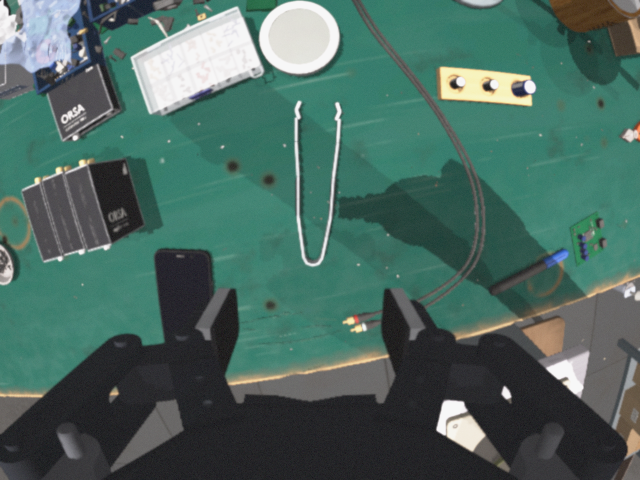

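The wrist view shows the tongs: jaw ends at (298,104) and (339,104), bend at (312,263). The block is at upper right with the tall cap at (524,87). I'll project these onto the tongs' top plane and compare with the other views.

```bash
python3 - <<'E'
from h import *
c=dict(np.load("w1.npz"));o=get_obs();T=np.eye(4);T[:3,:3]=rot(o).as_matrix();T[:3,3]=[0.48395,0.24631,0.2733]
M=T@c["tool_from_camera"]
def ray(u,v,z):
    K=c["K"];x,y=(u-K[0,2]),(v-K[1,2]);r=np.hypot(x,y);t=r/K[0,0]
    d=M[:3,:3]@[np.sin(t)*x/r,np.sin(t)*y/r,np.cos(t)];p=M[:3,3];return (p+d*(z-p[2])/d[2]).round(4)
for n,u,v,z in(("jawL",298,104,.016),("jawR",339,104,.016),("bend",312,265,.016),("gripL",297.5,195,.016),("gripR",333,195,.016),("tallcap",527,87,.039)):print(n,ray(u,v,z))
E
```

```text
jawL [0.5925 0.2358 0.016 ]
jawR [0.5831 0.1933 0.016 ]
bend [0.4147 0.2608 0.016 ]
gripL [0.4964 0.2585 0.016 ]
gripR [0.4879 0.2209 0.016 ]
tallcap [ 0.57   -0.0223  0.039 ]
```

```bash
python3 - <<'E'
from h import *
to([.488,.240,.0],-14)
E
```

```text
yaw -12.76 shift [0.0035 0.0036 0.2736] turn [-0.1  -0.07  1.24]
```

```bash
python3 -m jog '[[0.7,0.004,0.004,0.06,0,0,1.2],[0.7,0.004,0.004,0.12,0,0,1.2],[0.7,0.004,0.004,0.18,0,0,1.2],[0.7,0.004,0.004,0.21,0,0,1.2],[0.7,0.004,0.004,0.23,0,0,1.2],[0.7,0.004,0.004,0.23,0,0,1.2]]'
python3 - <<'E'
from h import *
o=get_obs();print(o["ee_pos"]);c=read_camera("wrist");cv2.imwrite("pics/w2.png",cv2.resize(c["img"][:420,150:500],None,fx=1.4,fy=1.4)[...,::-1]);np.savez("w2.npz",**c);to([.488,.24,0],-14,o)
E
```

```text
clock: 5.55
ee_pos: [0.4893, 0.2353, 0.0424]
tool_rot: [0.0, 0.992, -0.124, 0.0]
wrist_force: [-1.0, 0.5, 1.2]
finger_gap: 0.0596
grasp_force: 0.0
[0.48933871 0.23533275 0.04242895]
yaw -14.29 shift [-0.0025 -0.0042  0.0424] turn [ 0.05 -0.05 -0.29]
```

View pics/w2.png

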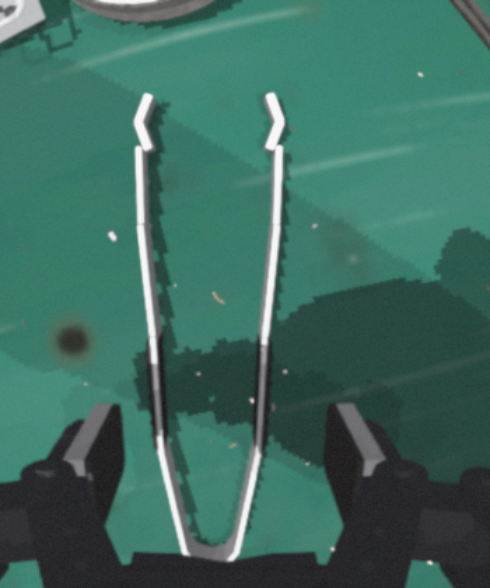

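The wrist close-up shows the tongs open, with the black grips centred at crop (158,387) and (262,394) and the jaw fronts at (150,96) and (270,95). The fingers straddle them but sit slightly to the right.

```bash
python3 - <<'E'
from h import *
c=dict(np.load("w2.npz"));o=get_obs();T=np.eye(4);T[:3,:3]=rot(o).as_matrix();T[:3,3]=[0.48934,0.23533,0.04243]
M=T@c["tool_from_camera"];K=c["K"]
def ray(u,v,z=.016):
    u=u/1.4+150;v=v/1.4;x,y=(u-K[0,2]),(v-K[1,2]);r=np.hypot(x,y);t=r/K[0,0]
    d=M[:3,:3]@[np.sin(t)*x/r,np.sin(t)*y/r,np.cos(t)];p=M[:3,3];return p+d*(z-p[2])/d[2]
g=(ray(158.5,387)+ray(262,394))/2;j=(ray(150,96)+ray(270,95))/2;b=ray(210,556)
print("grip",g,np.linalg.norm(ray(158.5,387)-ray(262,394)),"jaw",j,"bend",b)
for a in(g,b): d=j-a;print(np.degrees(np.arctan2(d[1],d[0])),np.linalg.norm(d))
p=g[:2];to([p[0],p[1],0],-14)
E
```

```text
grip [0.49218375 0.24018344 0.016     ] 0.036370782567234014 jaw [0.58918905 0.21517324 0.016     ] bend [0.4210986  0.25925645 0.016     ]
-14.457322626595152 0.10017752914103585
-14.695377822730267 0.1737749325196135
yaw -14.27 shift [ 0.0013 -0.0047  0.0433] turn [-0.01 -0.11 -0.27]
```

```bash
python3 -m jog '[[0.7,0,-0.0045,0,0,0,0],[0.7,0,-0.0045,0.02,0,0,0],[0.7,0,-0.0045,0.035,0,0,0],[0.7,0,-0.0045,0.043,0,0,0],[0.7,0,-0.0045,0.043,0,0,0]]'
```

```text
clock: 6.22
ee_pos: [0.4892, 0.2412, -0.0015]
tool_rot: [0.0, 0.992, -0.123, -0.0]
wrist_force: [-1.3, 0.2, -0.0]
finger_gap: 0.0596
grasp_force: 0.0
```

```bash
python3 -m jog '[[0.48,0,0,0.001,0,0,0],[0.48,0,0,0.001,0,0,0],[0.48,0,0,0.001,0,0,0],[0.48,0,0,0.001,0,0,0]]'
```

```text
clock: 6.72
ee_pos: [0.49, 0.2415, -0.0015]
tool_rot: [-0.0, 0.992, -0.123, 0.001]
wrist_force: [-1.2, 1.1, 7.2]
finger_gap: 0.0415
grasp_force: 8.7
```

The grip has contact, and the fingertips just touch the bench at 7 N. Lifting now to check the hold.

```bash
python3 -m jog '[[0.48,0,0,-0.002,0,0,0],[0.48,0,0,-0.015,0,0,0],[0.48,0,0,-0.04,0,0,0],[0.48,0,0,-0.08,0,0,0],[0.48,0,0,-0.1,0,0,0],[0.48,0,0,-0.1,0,0,0]]'
python3 - <<'E'
from h import *
o=get_obs();print(o["ee_pos"],o["finger_gap"],o["grasp_force"]);np.savez("w3o.npz",**o);c=read_camera("wrist");cv2.imwrite("pics/w3.png",cv2.resize(c["img"][:420,150:500],None,fx=1.4,fy=1.4)[...,::-1]);np.savez("w3.npz",**c)
for n in("scene","top"):
    s=read_camera(n);w=world(s)
    m=(w[...,2]>.06)&(w[...,2]<.13)&(w[...,0]>.54)&(w[...,0]<.62)&(w[...,1]>.15)&(w[...,1]<.29)
    p=w[m];print(n,len(p))
    for k in(p[p[:,1]>.216],p[p[:,1]<=.216]):
        if len(k):print(k.mean(0).round(4),k.min(0).round(4),k.max(0).round(4),np.polyfit(k[:,0],k[:,2],1).round(3))
E
```

```text
clock: 7.48
ee_pos: [0.4902, 0.2414, 0.0991]
tool_rot: [-0.001, 0.992, -0.123, 0.001]
wrist_force: [-0.1, 0.7, -2.2]
finger_gap: 0.0411
grasp_force: 5.2
[0.4902383  0.24144682 0.09905522] 0.04106116447144192 5.2189696580171585
scene 0
top 23
[0.5714 0.2001 0.1085] [0.5582 0.1972 0.0982] [0.5842 0.2032 0.1149] [0.018 0.098]
```

View pics/w3.png

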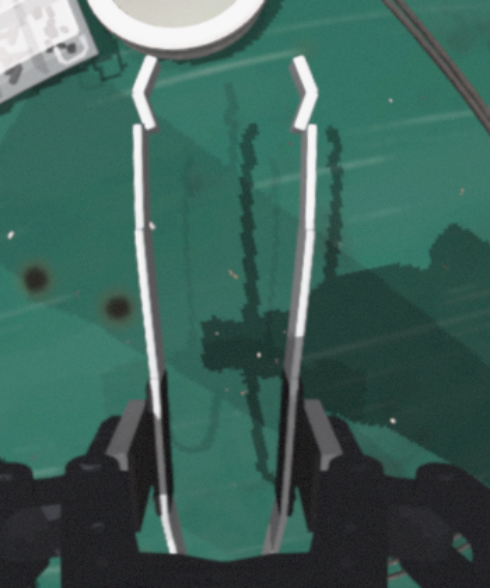

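The tongs are held level in the air, jaws symmetric at crop rows 58-128. Next I'll compute the jaw middle in the tool frame and the move to the cap.

```bash
python3 - <<'E'
from h import *
c=dict(np.load("w3.npz"));M=c["tool_from_camera"];K=c["K"]
def ray(u,v,z):
    u=u/1.4+150;v=v/1.4;x,y=(u-K[0,2]),(v-K[1,2]);r=np.hypot(x,y);t=r/K[0,0]
    d=M[:3,:3]@[np.sin(t)*x/r,np.sin(t)*y/r,np.cos(t)];p=M[:3,3];return p+d*(z-p[2])/d[2]
for z in(-.0145,-.0175):
    L=(ray(153,58,z)+ray(150,128,z))/2;Rr=(ray(299,58,z)+ray(300,128,z))/2
    print(z,L,Rr,(L+Rr)/2,np.linalg.norm(L-Rr), ray(150,225,z),ray(308,225,z))
j=((L+Rr)/2)[:2]
cap=np.array([.5693,-.0232])
for yaw in(-10,-14.3):
    Q=R.from_euler("z",yaw,degrees=True).as_matrix()@np.diag([1,-1,-1])
    for jj in (j,[.095,0]):
        t=cap-(Q@[jj[0],jj[1],0])[:2]; print(yaw,"TCP",t); to([*t,.099],yaw)
E
```

```text
-0.0145 [ 0.09431265 -0.01829614 -0.0145    ] [ 0.09431794  0.01802404 -0.0145    ] [ 0.0943153  -0.00013605 -0.0145    ] 0.03632017795736672 [ 0.06095424 -0.01885387 -0.0145    ] [ 0.06098137  0.0202931  -0.0145    ]
-0.0175 [ 0.09368871 -0.01788157 -0.0175    ] [ 0.09369387  0.01759238 -0.0175    ] [ 0.09369129 -0.00014459 -0.0175    ] 0.035473953419451046 [ 0.06110752 -0.01842631 -0.0175    ] [ 0.06113401  0.01980857 -0.0175    ]
-10 TCP [ 0.47700698 -0.00707308]
yaw -14.17 shift [ 0.0493  0.243  -0.0024] turn [ 0.07  0.09 -4.17]
-10 TCP [ 0.47574326 -0.00670342]
yaw -14.17 shift [ 0.048   0.243  -0.0024] turn [ 0.07  0.09 -4.17]
-14.3 TCP [ 4.78475951e-01 -1.98458536e-04]
yaw -14.17 shift [ 0.049   0.236  -0.0024] turn [0.08 0.08 0.13]
-14.3 TCP [4.77243506e-01 2.64906209e-04]
yaw -14.17 shift [ 0.0477  0.2359 -0.0024] turn [0.08 0.08 0.13]
```

```bash
python3 -m jog '[[0.48,0.01,0.04,0,0,0,-1],[0.48,0.02,0.09,0,0,0,-2],[0.48,0.03,0.14,0,0,0,-3],[0.48,0.04,0.19,0,0,0,-4.2],[0.48,0.046,0.225,0,0,0,-4.2],[0.48,0.0485,0.243,0,0,0,-4.2],[0.48,0.0485,0.243,0.02,0,0,-4.2],[0.48,0.0485,0.243,0.035,0,0,-4.2],[0.48,0.0485,0.243,0.035,0,0,-4.2]]'
python3 - <<'E'
from h import *
o=get_obs();print(o["ee_pos"],o["finger_gap"],o["grasp_force"]);np.savez("w4o.npz",**o);c=read_camera("wrist");cv2.imwrite("pics/w4.png",cv2.resize(c["img"][:300,150:500],None,fx=1.9,fy=1.9)[...,::-1]);np.savez("w4.npz",**c)
M=c["tool_from_camera"];K=c["K"]
# tall cap in this wrist picture from assumed world point, crop pixels
p=np.linalg.inv(M)@np.r_[rot(o).inv().apply(np.array([.5693,-.0232,.039])-o["ee_pos"]),1]
t=np.arctan2(np.hypot(p[0],p[1]),p[2]);d=p[:2]/np.hypot(p[0],p[1])*t*K[0,0]+K[:2,2];print("pred cap top px",(d-[150,0])*1.9)
Q=R.from_euler("z",-10,degrees=True).as_matrix()@np.diag([1,-1,-1]);t=np.array([.5693,-.0232])-(Q@[.0943,0,0])[:2];to([*t,.018],-10,o)
E
```

```text
clock: 8.75
ee_pos: [0.4756, -0.0059, 0.061]
tool_rot: [-0.0, 0.996, -0.086, -0.002]
wrist_force: [-0.7, 0.2, -0.6]
finger_gap: 0.0411
grasp_force: 5.2
[ 0.47559183 -0.00594431  0.06097625] 0.04112823904167044 5.2231476455926895
pred cap top px [309.74648298 150.3639622 ]
yaw -9.92 shift [0.0011 0.0007 0.043 ] turn [0.01 0.21 0.08]
```

View pics/w4.png

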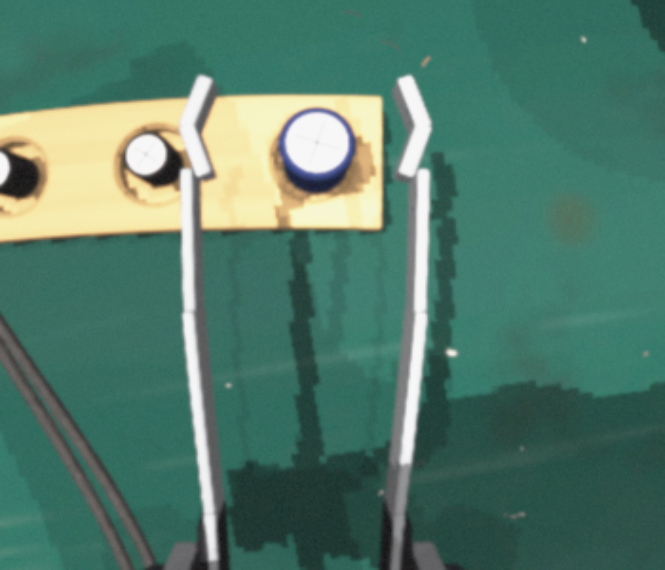

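The picture shows the tall cap at crop (316,142) between the open jaws (left ~197, right ~413). That is about 1.5 mm right of and 2 mm ahead of the prediction. The small cap, at (147,155), stays outside the left jaw, so I'm correcting and descending.

```bash
python3 -m jog '[[0.48,0.003,0.002,0,0,0,0],[0.48,0.003,0.002,0.015,0,0,0],[0.48,0.003,0.002,0.028,0,0,0],[0.48,0.003,0.002,0.037,0,0,0],[0.48,0.003,0.002,0.042,0,0,0],[0.48,0.003,0.002,0.042,0,0,0]]'
python3 - <<'E'
from h import *
o=get_obs();print(o["ee_pos"]);c=read_camera("wrist");cv2.imwrite("pics/w5.png",cv2.resize(c["img"][:300,150:500],None,fx=1.9,fy=1.9)[...,::-1])
E
```

```text
clock: 9.55
ee_pos: [0.4793, -0.0088, 0.0204]
tool_rot: [0.0, 0.996, -0.087, -0.0]
wrist_force: [-0.7, 0.1, 0.3]
finger_gap: 0.0413
grasp_force: 5.2
[ 0.47934701 -0.00876115  0.02035538]
```

View pics/w5.png

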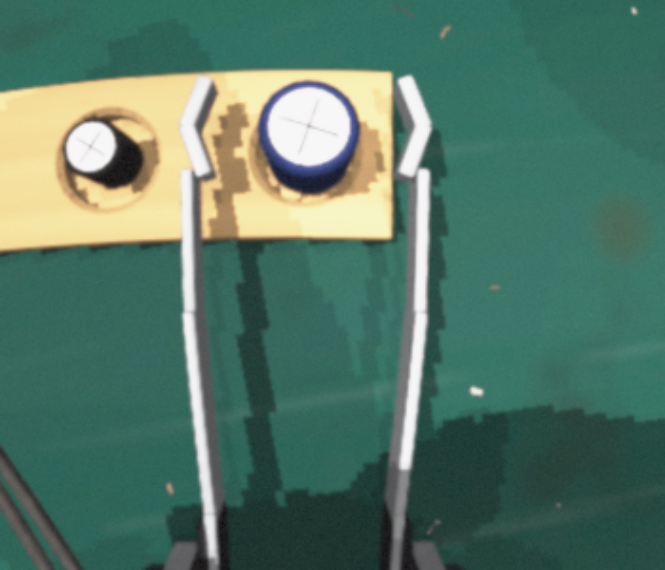

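The cap top is at (309,125), centred between the jaws with their middle at (306,127). Squeezing gradually.

```bash
python3 -m jog '[[0.45,0,0,0,0,0,0],[0.42,0,0,0,0,0,0],[0.4,0,0,0,0,0,0],[0.38,0,0,0,0,0,0],[0.36,0,0,0,0,0,0],[0.34,0,0,0,0,0,0],[0.32,0,0,0,0,0,0],[0.32,0,0,0,0,0,0],[0.32,0,0,0,0,0,0]]'
```

```text
clock: 10.72
ee_pos: [0.4796, -0.0088, 0.0207]
tool_rot: [0.0, 0.996, -0.087, 0.0]
wrist_force: [-0.7, 0.6, 0.6]
finger_gap: 0.0301
grasp_force: 59.3
```

```bash
python3 -m jog '[[0.3,0,0,-0.006,0,0,0],[0.3,0,0,-0.018,0,0,0],[0.3,0,0,-0.035,0,0,0],[0.3,0,0,-0.055,0,0,0],[0.3,0,0,-0.08,0,0,0],[0.3,0,0,-0.105,0,0,0],[0.3,0,0,-0.13,0,0,0],[0.3,0,0,-0.145,0,0,0],[0.3,0,0,-0.15,0,0,0],[0.3,0,0,-0.15,0,0,0]]'
python3 - <<'E'
from h import *
o=get_obs();print(o["ee_pos"],o["finger_gap"],o["grasp_force"],o["wrist_force"]);c=read_camera("wrist");s=read_camera("scene")
x=cv2.resize(c["img"][:300,190:440],None,fx=1.6,fy=1.6);y=cv2.resize(s["img"][170:330,220:380],(480,480))[:480,:400]
save("f1",np.hstack([cv2.copyMakeBorder(x,0,0,0,0,0),y]))
E
```

```text
clock: 11.98
ee_pos: [0.4794, -0.0088, 0.1705]
tool_rot: [0.0, 0.996, -0.087, -0.0]
wrist_force: [-0.3, -0.4, -1.1]
finger_gap: 0.0302
grasp_force: 59.3
[ 0.47939371 -0.00883862  0.17050824] 0.030197192394976743 59.3304165196605 [-0.28520093 -0.41299907 -1.05585493]
```

View pics/f1.png

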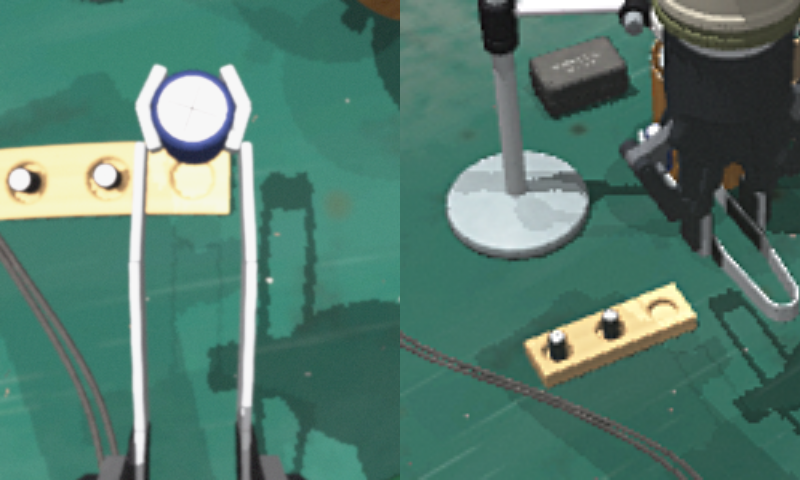

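The cap is held in the jaws (left panel, (192,110)). Its pocket is empty, both small caps are still standing, and the magnifier is aside. The cap's underside is about 0.155 m up and nothing is moving, so I'm handing in.

```bash
python3 -m jog '[[0.3,0,0,0,0,0,0],[0.3,0,0,0,0,0,0],[0.3,0,0,0,0,0,0],[0.3,0,0,0,0,0,0]]'; python3 -c "
from rig import *
print(close_job())"
```

```text
clock: 12.58
ee_pos: [0.4796, -0.0088, 0.1707]
tool_rot: [0.0, 0.996, -0.087, 0.0]
wrist_force: [-0.6, -0.0, -0.5]
finger_gap: 0.0303
grasp_force: 59.3
the job is handed in; nothing more can be done
None
```

I handed the job in at 12.6 s: the magnifier is swung clear of the block, the tongs are holding the tall capacitor still with its underside about 15 cm above the bench, and both small capacitors are still standing in their pockets; the judge's result was not shown.

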